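Hold the bag clip open over the recipe card

TASK

Slide the recipe-card holder along its rail to the next notch, the middle one with the green marker, so that it rests there. Then squeeze the red bag clip fully open on the rim of the loaf tin, take it off, and bring it upright over the middle of the card's top edge so that the gaping jaws straddle the edge, well down over it but touching nothing, ready for a note to be slipped in. Finish still holding the clip squeezed open there; leave the tin, tub, jar and wooden spoon where they are.

Things in the scene. Friction and masses are not known exactly. Their poses are not given: they have to be found in the camera images.
- rail: Aluminium rail screwed to the shelf, 50 wide (x) x 364 long (y) x 12 mm high, black end stops 26 mm high; origin on the shelf under its middle, y axis along the rail. Notches at y = -90, 0 and +90 mm, each with a flat marker strip on the shelf on the near (-x) side: grey, green (middle), grey. A grey zigzag strip under 15 mm high runs along the far side.
- carriage (a joint): Travel of the card holder along the rail's +y: 0 m in the first notch (where it starts), 0.09 in the middle notch, 0.18 in the last. Leaving a notch takes 4 to 7 N. Nearer than 45 mm to the middle notch a sprung roller draws it in (about 2 N) to rest within about 2 mm of it. Pushed on harder it goes on to the last notch.
- knob (a point): Blue upright knob of the card holder, 18 mm diameter, for pushing or pinching, top 72 mm above the shelf; this point is on its axis 55 mm up. It stands 60 mm from the card on the near (-x) side, on an arm 22 mm wide, top 36 mm up. The holder's wooden saddle is 50 (x) x 80 (y) mm, top 39 mm up. Axes as the rail's.
- middle_notch (a point): Where the knob's point is when the holder is in the middle notch (fixed to the rail; axes as the rail's).
- card_edge (a point): Middle of the top edge of the white rigid recipe card, which stands fixed in the holder: 3 mm thick (x), 85 mm long (y, along the rail), top edge 115 mm above the shelf, nothing beside its upper 65 mm. Axes as the rail's, z up.
- clip: Red spring bag clip, about 75 mm tall, 30 mm wide, 55 g: two tabs up, two jaws down. Origin on the pivot; y along the pivot, x the direction in which the tabs are squeezed together and the jaws part, z up from jaws to tabs. It starts shut and upright on the tin's near long wall, pivot bar on the rim, its axes as the tin's.
- clip_tabs (a point): Midway between the clip's two tabs, 28 mm above the pivot, axes as the clip's. Tabs are 24 mm wide (y), tops 42 mm above the pivot, shut about 48 mm apart over the outside at the top. Squeezing takes about 4 N to start and 8 N to reach the stop, where the tabs are upright and parallel, 25 mm over the outside; grip with 15 to 25 N.
- clip_mouth (a point): Midway between the two jaw lips of the clip, 31 mm below the pivot (59 mm below clip_tabs), axes as the clip's. The lips are 6 mm tall (3 mm above and below this point); fully open they gape about 20 mm along x. The pivot bar, 8 mm thick, bridges the mouth from 27 mm above this point.
- clip_near (a joint): How far each half of the clip is turned open: 0 rad shut, 0.30 fully open at the stop (both halves turn alike). The spring shuts it when the tabs are let go.
- tin: Loaf tin, open on top, 100 (x) x 180 (y) x 70 mm high, walls 3 mm, 0.5 kg, loose; origin under its centre. The clip is on its -x wall, whose middle is at x = -48.5 mm. May stand to the left or to the right.
- tub: Closed plastic tub with a blue lid, 108 x 158 x 82 mm high, loose; origin under its centre. On the other side from the tin. Leave alone.
- jar: Jar, 64 mm diameter, 100 mm tall; origin under its centre. Leave alone.
- spoon: Wooden spoon lying on the shelf in front of the rail, 220 mm long, under 25 mm high; origin under its middle, lying along its x axis. Leave alone.
Mind the look-alikes: they are no part of the job. Of the things that look like the tin, take the one that is farthest to the robot's right at the start.

How it is judged:
By the outcome, as a careful person would: the job done as asked, in the order asked, and still so for the second after the job is handed in, while the arm keeps its last pose, push and grip.
It also fails if it takes over 58 s, if anything falls off the work surface, if the arm or the gripper's body presses on something with over 40 N, if the wrist force passes 120 N, or if a joint passes its speed limit or range.

ROBOT

A 6-joint arm with a two-finger parallel gripper is mounted at the origin on the work surface. World frame = base frame: x ahead of the robot, y to its left, z up, the work surface at z = 0. Lengths are in m, angles in rad, forces in N, time in s.
With the tool pointing down it reaches from about 0.25 to 0.775 m from the base axis. Payload 4 kg.
Tool frame: the origin (TCP) lies between the finger pads; the fingertips stand 14 mm ahead of it and the grasp point (between the pads) lies 5 mm behind it; z points along the fingers, y is the line along which they close (so a half turn about z gives the same grasp; the last joint's range is limited). The gripper opens to 94 mm and grips with 3 to 60 N. Pads are 16 mm wide; open, the fingers measure 119 mm over their backs; the gripper's body (75 mm by 177 mm) begins 78 mm behind the grasp point.
Start: joints at [-1.44, 0.087, 1.371, -0, 1.684, -0.103], TCP at [0.127, -0.535, 0.19] pointing down, gripper open.
Joint ranges: [-3.1, 3.1], [-0.76, 2.03], [0.27, 2.55], [-1.08, 4.22], [0.17, 2.65], [-2.57, 2.57]. Speed limits (rad/s): [2.79, 2.79, 3.14, 3.14, 3.14, 3.14].

INTERFACE

Orientations are given as a unit quaternion [x, y, z, w].
In Python, from plant import arm gives the robot as it stands. The module is installed in compiled form; this text tells all that it offers.
- The arm moves only by the tool arm_command, never from a script. Its argument "increments" is a list of rows, each a list of 7 numbers: the opening, from 0 (shut) to 1 (fully open), then the shift along the world's x, y, z in units of 40 mm (1.0 is 40 mm), then the turn, a rotation vector about the world's x, y, z in degrees. In form: [[hand, dx, dy, dz, ax, ay, az], ...]. A call has 1 to 10 rows; each row is the pose to reach, as a shift and turn from the pose commanded when the call began; what a row does not reach only later rows make up. A row lasts 1/12 s, in which the tool goes at most 41.7 mm and 7.16 degrees, less where a joint would pass 70% of its speed; a pose out of reach is approached as far as the arm can. A call with a gripper value outside its range is refused whole. The fingers move at their own pace and stop on an object; the grip force is fixed at half the most. Time passes only in rows, so rows that repeat a pose let the fingers close. It gives the time, the measured TCP pose, the force, the opening and the grip force at its end, in the units of the state.
- arm.get_state(): the state, without advancing time (a new reading comes with each control period).
- arm.get_image(name): name is "side" or "top" or "wrist"; returns a dict with "img" (420x560x3 uint8, red, green, blue), "range_z" (420x560 float32, m along the optical axis (not along the pixel's ray), 0 where there is no reading), "vfov" (degrees; the focal length in pixels is half the picture's height over the tangent of half this angle, whatever the lens; pixels are square), "cx", "cy" (the principal point, pixels), "origin" and "rotation" of the camera in the world; the wrist camera has in their place "tool_from_camera" (4x4, takes a point from camera to tool coordinates, whose origin is the TCP and whose axes are the flange's). Camera axes: x right, y down, z forward; pixel columns grow to the right and rows downward; lengths in m; the calibration is good to about 2 mm. A picture is of the moment at which its call begins: read the wrist's pose just before it.
- arm.hand_in(): hands the job in; it is judged then, once.
The state is a dict: "clock": time; "joint_positions": joint angles; "joint_velocities": joint speeds; "tau": joint torques, N m; "tcp_pos": TCP position; "tcp_rot": TCP orientation; "wrist_force": force on the tool from outside, world axes, zero at the start; "ft_torque": the same for the moment, N m; "finger_gap": opening from 0.0 (shut) to 1.0 (fully open); "gripper_force": force on a finger pad.
Only numpy, scipy, OpenCV 4.12 (cv2) and the standard library are available. Lean on these libraries where they do the work, as an engineer would, in place of code of your own. Each camera call takes 0.05 s, during which the arm holds its last target. There are 200 camera calls.

## Working session

There is one attempt and no reset: what is moved stays moved. The work goes in short steps, Python scripts to look and compute and a tool call to move; the robot and the scene stay as the last step left them, time stands still between calls to the robot, and variables do not carry over. Pictures are saved under pics/ and viewed, at most 10 in all, crops included, and the job is handed in when it is done.

Besides the shell and the picture viewer there is one more tool, called after "Request:" by a JSON object that holds its "name" and its "arguments". arm_command: Moves the arm, as the interface text tells. Its arguments: {"type":"object","properties":{"increments":{"type":"array","items":{"type":"array","items":{"type":"number"}}}},"required":["increments"]}

```bash
mkdir -p pics
cat > h.py <<'E'
import numpy as np, cv2
from plant import arm
from scipy.spatial.transform import Rotation as R
def look(name,save=None):
    s=arm.get_state(); d=arm.get_image(name)
    if name=="wrist":
        T=np.eye(4);T[:3,:3]=R.from_quat(s["tcp_rot"]).as_matrix();T[:3,3]=s["tcp_pos"]
        C=T@np.array(d["tool_from_camera"]);d["origin"]=C[:3,3];d["rotation"]=C[:3,:3]
    d["origin"]=np.array(d["origin"]);d["rotation"]=np.array(d["rotation"])
    d["f"]=210/np.tan(np.radians(d["vfov"])/2)
    z=d["range_z"];v,u=np.mgrid[:420,:560]
    c=np.stack([(u-d["cx"])/d["f"]*z,(v-d["cy"])/d["f"]*z,z],-1)
    d["P"]=c@d["rotation"].T+d["origin"]; d["P"][z==0]=np.nan
    d["hsv"]=cv2.cvtColor(d["img"],cv2.COLOR_RGB2HSV)
    if save: cv2.imwrite("pics/"+save,d["img"][...,::-1])
    return d
def ray(d,u,v,z):
    r=d["rotation"]@np.array([(u-d["cx"])/d["f"],(v-d["cy"])/d["f"],1]);return d["origin"]+r*(z-d["origin"][2])/r[2]
E
python3 - <<'E'
from h import *
for n in("top","side"):
    d=look(n,n+"0.png");print(n,d["origin"].round(3),d["rotation"].round(3).tolist(),d["f"],d["cx"],d["cy"])
    np.savez("/tmp/"+n+".npz",**{k:d[k] for k in("P","hsv","img")})
print(arm.get_state())
E
```

```text
Traceback (most recent call last):
  File "h.py", line 13, in look
    d["P"]=c@d["rotation"].T+d["origin"]; d["P"][z==0]=np.nan
           ~^~~~~~~~~~~~~~~~
ValueError: matmul: Input operand 1 has a mismatch in its core dimension 0, with gufunc signature (n?,k),(k,m?)->(n?,m?) (size 4 is different from 3)
```

Rotation is a quaternion; convert it.

```bash
sed -i 's/d\["rotation"\]=np.array(d\["rotation"\])/r=np.array(d["rotation"]);d["rotation"]=R.from_quat(r).as_matrix() if r.size==4 else r/' h.py
python3 - <<'E'
from h import *
for n in("top","side"):
    d=look(n,n+"0.png");print(n,d["origin"].round(3),d["rotation"].round(3).tolist(),d["f"],d["cx"],d["cy"])
    np.savez("/tmp/"+n+".npz",**{k:d[k] for k in("P","hsv","img")})
print(arm.get_state())
E
```

```text
top [ 0.362 -0.005  1.061] [[-0.007, -0.987, 0.159], [-1.0, 0.008, 0.001], [-0.003, -0.159, -0.987]] 438.31251578435905 279.66002931833316 207.70341172045474
side [0.238 0.571 0.767] [[-0.895, -0.311, 0.32], [-0.446, 0.653, -0.612], [-0.018, -0.69, -0.723]] 404.2406638572118 282.5405142522117 212.7038207192537
{'clock': 0.15, 'joint_positions': array([-1.44009331e+00,  8.78137934e-02,  1.37183888e+00, -6.10471450e-06,
        1.68361985e+00, -1.03105398e-01]), 'joint_velocities': array([-0.00041156, -0.00155268, -0.00435612,  0.00036475, -0.00060213,
        0.00167676]), 'tau': array([ 1.29462511e-03, -3.40643048e+01, -3.02792037e+01,  7.18514132e-02,
        3.05117690e-02, -1.17381487e-04]), 'tcp_pos': array([ 0.12736027, -0.53460859,  0.18889208]), 'tcp_rot': array([ 9.93174172e-01,  1.16637727e-01, -1.46226365e-05, -8.39809808e-04]), 'wrist_force': array([0.26775813, 0.71800478, 0.26075769]), 'ft_torque': array([ 0.00887829,  0.02170346, -0.00181868]), 'gripper_force': 0.0, 'finger_gap': 1.0025927469321887}
```

View pics/top0.png

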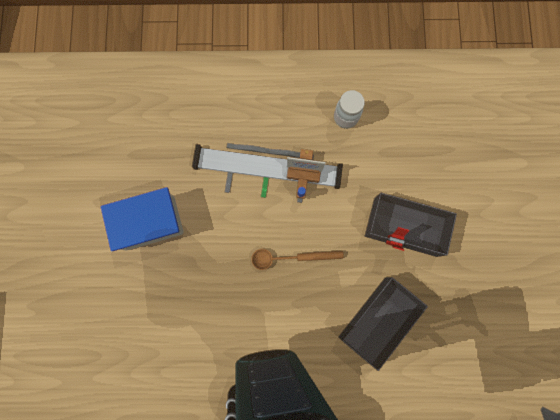

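View pics/side0.png

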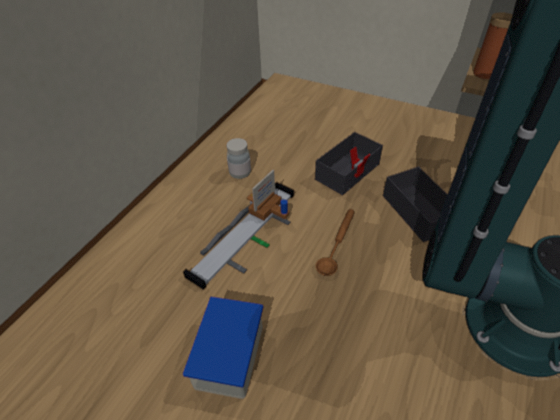

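The two tin-like things are A at (410,225), with the red clip at (398,238), and B at (383,322), which is empty. A is farther to the robot's right (larger column means more -y) and carries the clip, so I take A. I'll confirm this in a crop while measuring.

Run:
```python
from h import *
t=np.load("/tmp/top.npz");P,H,I=t["P"],t["hsv"],t["img"]
def rep(n,m):
    p=P[m];p=p[~np.isnan(p[:,0])]
    v,u=np.nonzero(m);print(n,len(p),"px",u.mean().round(1),v.mean().round(1),"xyz",np.median(p,0).round(4),"min",p.min(0).round(3),"max",p.max(0).round(3));return p
h,s,v=H[...,0],H[...,1],H[...,2]
U=np.arange(560)[None,:]+0*h; V=np.arange(420)[:,None]+0*h
box=lambda a,b,c,d:(U>a)&(U<b)&(V>c)&(V<d)
rep("green",(h>45)&(h<85)&(s>100)&box(180,360,130,220))
rep("knob",(h>100)&(h<130)&(s>120)&box(250,360,150,220))
red=((h<6)|(h>174))&(s>150)&box(360,460,180,260);rep("red",red)
def rect(n,m):
    p=P[m][:,:2];p=p[~np.isnan(p[:,0])].astype(np.float32);c,wh,a=cv2.minAreaRect(p);b=cv2.boxPoints((c,wh,a))
    print(n,len(p),np.round(c,4),np.round(wh,4),round(a,2),b.round(4).tolist())
Z=P[...,2]
rect("tinrim",box(355,470,180,265)&(Z>.062)&(Z<.076))
rect("tintop",box(355,470,180,265)&(Z>.055)&(Z<.08)&(v<90))
rect("rail+stops",box(185,350,135,200)&(v<60)&(Z>.018)&(Z<.035))
rect("railtop",box(185,350,135,200)&(s<60)&(Z>.008)&(Z<.018))
m=box(270,340,130,190)&(Z>.07)&(s<80);rect("card",m);rep("card",m)
m=box(270,340,130,190)&(Z>.108)&(s<80);rect("cardtop",m);rep("cardtop",m)
side=cv2.imread("pics/side0.png")[110:260,300:480];top=cv2.imread("pics/top0.png")[130:280,270:470]
cv2.imwrite("pics/c1.png",np.hstack([cv2.resize(top,(400,300)),cv2.resize(side,(360,300))]))
```

```text
green 86 px 264.3 187.4 xyz [0.5823 0.0345 0.0044] min [ 0.558  0.027 -0.001] max [0.607 0.042 0.01 ]
knob 46 px 301.1 191.0 xyz [ 0.5593 -0.053   0.0718] min [ 0.553 -0.06   0.052] max [ 0.568 -0.046  0.076]
red 219 px 397.8 237.3 xyz [ 0.4538 -0.2659  0.085 ] min [ 0.42  -0.314 -0.   ] max [ 0.473 -0.247  0.115]
tinrim 485 [ 0.4809 -0.3056] [0.1811 0.1092] 74.54 [[0.4041000008583069, -0.3783000111579895], [0.5094000101089478, -0.4074000120162964], [0.557699978351593, -0.2328999936580658], [0.45239999890327454, -0.2037000060081482]]
tintop 507 [ 0.4831 -0.3062] [0.1805 0.1002] 74.0 [[0.4101000130176544, -0.3792000114917755], [0.5063999891281128, -0.4068000018596649], [0.5562000274658203, -0.23330000042915344], [0.45989999175071716, -0.20569999516010284]]
rail+stops 190 [0.633  0.0265] [0.3606 0.0567] 81.68 [[0.5788000226020813, -0.1477999985218048], [0.6348999738693237, -0.15600000321865082], [0.6870999932289124, 0.20090000331401825], [0.6309999823570251, 0.20909999310970306]]
railtop 2286 [0.6315 0.0283] [0.343  0.1058] 83.72 [[0.5601999759674072, -0.1363999992609024], [0.6653000116348267, -0.14790000021457672], [0.7027999758720398, 0.19300000369548798], [0.5976999998092651, 0.2046000063419342]]
card 247 [ 0.6097 -0.0669] [0.0695 0.073 ] 22.35 [[0.5637000203132629, -0.046300001442432404], [0.5914999842643738, -0.11379999667406082], [0.6557999849319458, -0.08739999681711197], [0.628000020980835, -0.019899999722838402]]
card 247 px 305.2 162.6 xyz [ 0.6205 -0.0616  0.1   ] min [ 0.564 -0.104  0.07 ] max [ 0.628 -0.021  0.12 ]
cardtop 85 [ 0.6212 -0.0623] [0.084 0.004] 81.7 [[0.6132000088691711, -0.10350000113248825], [0.6172000169754028, -0.10409999638795853], [0.6292999982833862, -0.020999999716877937], [0.6252999901771545, -0.020400000736117363]]
cardtop 85 px 305.8 160.3 xyz [ 0.6208 -0.0631  0.1145] min [ 0.613 -0.104  0.108] max [ 0.628 -0.021  0.12 ]
```

View pics/c1.png

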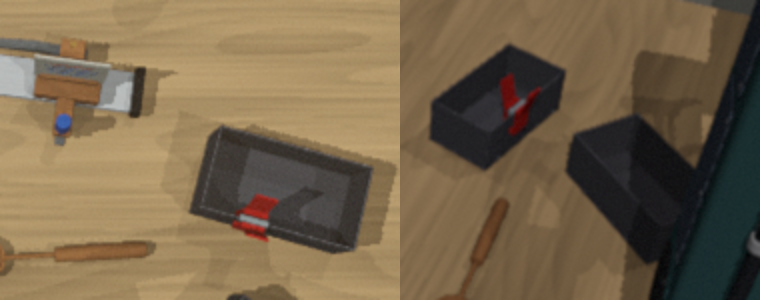

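The crop confirms it: the red clip sits on tin A's near wall at about (255,215) in the left half, and tin B is empty. Now I go above the knob.

Request:
{"name": "arm_command", "arguments": {"increments": [[1, 10.8, 12, 0.3, 0, 0, -21.7], [1, 10.8, 12, 0.3, 0, 0, -21.7], [1, 10.8, 12, 0.3, 0, 0, -21.7], [1, 10.8, 12, 0.3, 0, 0, -21.7], [1, 10.8, 12, 0.3, 0, 0, -21.7], [1, 10.8, 12, 0.3, 0, 0, -21.7], [1, 10.8, 12, 0.3, 0, 0, -21.7], [1, 10.8, 12, 0.3, 0, 0, -21.7], [1, 10.8, 12, 0.3, 0, 0, -21.7], [1, 10.8, 12, 0.3, 0, 0, -21.7]]}}

```text
clock: 0.98
tcp_pos: [0.4036, -0.2273, 0.1974]
tcp_rot: [0.997, -0.072, 0.0, 0.0]
wrist_force: [-0.2, -0.7, 0.1]
finger_gap: 1.001
gripper_force: 0.0
```

Request:
{"name": "arm_command", "arguments": {"increments": [[1, 3.7, 4.1, -0.2, 0, 0, 0], [1, 3.7, 4.1, -0.2, 0, 0, 0], [1, 3.7, 4.1, -0.2, 0, 0, 0], [1, 3.7, 4.1, -0.2, 0, 0, 0], [1, 3.7, 4.1, -0.2, 0, 0, 0], [1, 3.7, 4.1, -0.2, 0, 0, 0], [1, 3.7, 4.1, -0.2, 0, 0, 0], [1, 3.7, 4.1, -0.2, 0, 0, 0]]}}

```text
clock: 1.65
tcp_pos: [0.5504, -0.0652, 0.1888]
tcp_rot: [0.997, -0.072, -0.001, 0.0]
wrist_force: [0.4, 0.0, -0.6]
finger_gap: 0.998
gripper_force: 0.0
```

Run:
```python
from h import *
d=look("wrist","w1.png");s=arm.get_state();print(s["tcp_pos"],s["tcp_rot"])
H=d["hsv"];P=d["P"];m=(H[...,0]>100)&(H[...,0]<130)&(H[...,1]>120)
p=P[m];v,u=np.nonzero(m);print(len(p),u.mean(),v.mean(),np.nanmedian(p,0))
q=p[p[:,2]>.068];print("knobtop",np.nanmean(q,0),np.nanmin(q,0),np.nanmax(q,0))
m=(P[...,2]>.108)&(P[...,2]<.12)&(H[...,1]<80);p=P[m][:,:2].astype(np.float32);print("card",len(p),cv2.minAreaRect(p) if len(p) else 0)
```

```text
[ 0.55008986 -0.06600263  0.18916124] [ 9.97358332e-01 -7.26342419e-02 -6.48273139e-04  4.52359510e-04]
4991 278.03927068723704 340.92766980565017 [ 0.57401392 -0.06149355  0.32589227]
knobtop [ 0.57308255 -0.06517048  0.31026153] [ 0.5303833  -0.13935497  0.06835974] [0.59500355 0.24448658 0.3434029 ]
card 395 ((0.621726393699646, -0.06250692903995514), (0.08366324752569199, 0.0024957659188658), 81.79718780517578)
```

View pics/w1.png

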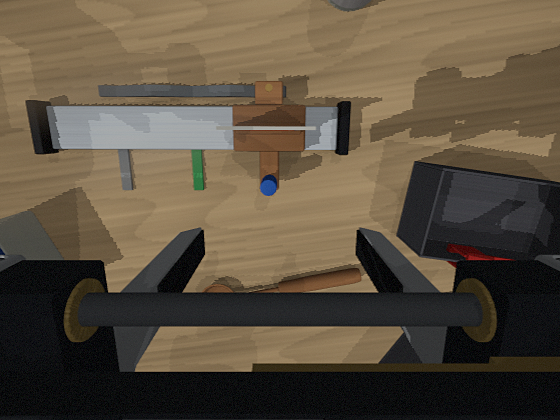

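The wrist view shows the knob at (268,185), the card edge on row 128, and the green marker at (198,170). I shift over the knob, descend and pinch.

Request:
{"name": "arm_command", "arguments": {"increments": [[0.7, 0.29, 0.31, 0, 0, 0, 0], [0.7, 0.29, 0.31, -1, 0, 0, 0], [0.7, 0.29, 0.31, -2, 0, 0, 0], [0.7, 0.29, 0.31, -2.8, 0, 0, 0], [0.7, 0.29, 0.31, -3.33, 0, 0, 0], [0.7, 0.29, 0.31, -3.33, 0, 0, 0], [0.7, 0.29, 0.31, -3.33, 0, 0, 0]]}}

```text
clock: 2.28
tcp_pos: [0.5608, -0.0543, 0.0557]
tcp_rot: [0.997, -0.074, -0.001, 0.0]
wrist_force: [0.0, -0.5, 0.3]
finger_gap: 0.699
gripper_force: 0.0
```

Request:
{"name": "arm_command", "arguments": {"increments": [[0.1, 0, 0, 0, 0, 0, 0], [0.1, 0, 0, 0, 0, 0, 0], [0.1, 0, 0, 0, 0, 0, 0], [0.1, 0, 0, 0, 0, 0, 0], [0.1, 0, 0, 0, 0, 0, 0], [0.1, 0, 0, 0, 0, 0, 0]]}}

```text
clock: 2.78
tcp_pos: [0.5627, -0.0528, 0.0569]
tcp_rot: [0.997, -0.072, 0.0, 0.0]
wrist_force: [-0.7, 0.1, 0.1]
finger_gap: 0.314
gripper_force: 0.0
```

Request:
{"name": "arm_command", "arguments": {"increments": [[0.1, 0, 0, 0, 0, 0, 0], [0.1, 0, 0, 0, 0, 0, 0], [0.1, 0, 0, 0, 0, 0, 0], [0.1, 0, 0, 0, 0, 0, 0]]}}

```text
clock: 3.12
tcp_pos: [0.5627, -0.0528, 0.0566]
tcp_rot: [0.997, -0.072, 0.0, 0.0]
wrist_force: [-1.4, -0.6, 1.7]
finger_gap: 0.102
gripper_force: 0.9
```

Run:
```python
from h import *
d=look("wrist");e=look("side");s=arm.get_state();print(s["tcp_pos"],s["finger_gap"],s["gripper_force"],s["wrist_force"])
a=cv2.resize(d["img"][100:340,140:420],(420,360));b=cv2.resize(e["img"][140:290,190:350],(380,360))
cv2.imwrite("pics/c2.png",np.hstack([a,b])[...,::-1])
```

```text
[ 0.56268565 -0.05279161  0.05658689] 0.10273631141800042 1.0270998367195716 [ 0.56597124 -0.27834292  2.42196559]
```

View pics/c2.png

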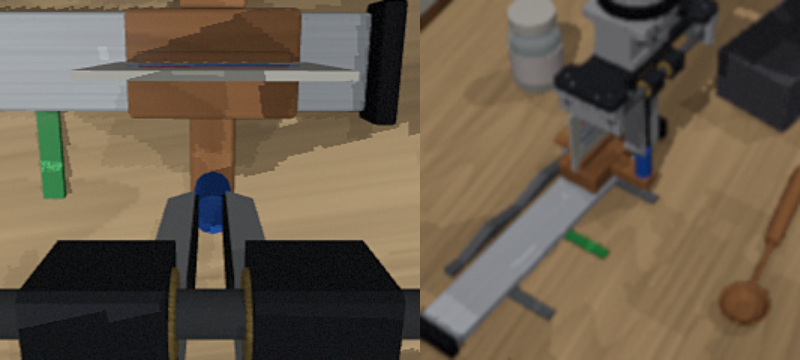

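The wrist half shows the knob at about (212,205), just ahead of the fingertips. The gap of 0.10 is narrower than the knob, so it isn't held. I'll measure the offset.

Run:
```python
from h import *
for n in("wrist","side","top"):
    d=look(n);H=d["hsv"];P=d["P"];m=(H[...,0]>100)&(H[...,0]<130)&(H[...,1]>120)
    m&=(P[...,2]<.078)&(P[...,2]>.03)&(abs(P[...,0]-.57)<.05)&(abs(P[...,1]+.055)<.04)
    p=P[m];v,u=np.nonzero(m)
    if len(p):print(n,len(p),u.mean(),v.mean(),np.nanmedian(p,0).round(4),np.nanmin(p,0).round(3),np.nanmax(p,0).round(3))
    if n=="wrist":
        print(d["tool_from_camera"]);g=(abs(d["P"][...,2]-.072)<.004)&m;print("top",np.nanmean(P[g],0), g.sum(), d["origin"])
        t=(H[...,1]<80)&(P[...,2]>.108)&(P[...,2]<.118);print("card",cv2.minAreaRect(P[t][:,:2].astype(np.float32)))
        f=(P[...,2]<.1)&(P[...,2]>.04)&(abs(P[...,1]+.053)<.04)&(P[...,0]<.59)&(H[...,1]<60);
        print("fingers",np.nanmin(P[f],0),np.nanmax(P[f],0),f.sum())
s=arm.get_state();print(R.from_quat(s["tcp_rot"]).as_matrix().round(3).tolist())
```

```text
wrist 690 281.0144927536232 232.29710144927537 [ 0.5683 -0.0532  0.0713] [ 0.554 -0.091  0.036] [ 0.62  -0.046  0.077]
[[ 5.40357327e-04 -9.71842798e-01 -2.35629547e-01  6.88602273e-02]
 [ 9.99999845e-01  5.55939758e-04  3.02138887e-07 -2.77047118e-04]
 [ 1.30702202e-04 -2.35629511e-01  9.71842949e-01 -1.95011798e-01]
 [ 0.00000000e+00  0.00000000e+00  0.00000000e+00  1.00000000e+00]]
top [ 0.56525599 -0.05364714  0.07192132] 422 [ 0.63073867 -0.06243028  0.25164404]
card ((0.590516209602356, -0.05750233680009842), (0.08520864695310593, 0.06634794920682907), 81.64109802246094)
fingers [ 0.55467065 -0.07032829  0.04147583] [ 0.57576335 -0.03764467  0.09997382] 575
side 61 283.72131147540983 207.9344262295082 [ 0.5564 -0.0464  0.0562] [ 0.552 -0.056  0.038] [ 0.565 -0.043  0.075]
top 14 300.5 193.71428571428572 [ 0.5547 -0.0521  0.0653] [ 0.553 -0.056  0.048] [ 0.557 -0.048  0.073]
[[0.99, -0.144, 0.001], [-0.144, -0.99, -0.0], [0.001, 0.0, -1.0]]
```

The measurements agree that the knob is between the pads. The command has just reached contact, so I close further.

Request:
{"name": "arm_command", "arguments": {"increments": [[0, 0, 0, 0, 0, 0, 0], [0, 0, 0, 0, 0, 0, 0], [0, 0, 0, 0, 0, 0, 0], [0, 0, 0, 0, 0, 0, 0]]}}

```text
clock: 3.7
tcp_pos: [0.5627, -0.0528, 0.0566]
tcp_rot: [0.997, -0.072, 0.0, 0.0]
wrist_force: [-0.4, -0.2, 4.1]
finger_gap: 0.003
gripper_force: 1.8
```

Run:
```python
from h import *
d=look("wrist");e=look("side");s=arm.get_state();print(s["tcp_pos"],s["finger_gap"],s["gripper_force"],s["wrist_force"],s["ft_torque"])
a=cv2.resize(d["img"][180:300,210:350],(420,360),interpolation=cv2.INTER_CUBIC);b=cv2.resize(e["img"][150:230,240:325],(380,360),interpolation=cv2.INTER_CUBIC)
cv2.imwrite("pics/c3.png",np.hstack([a,b])[...,::-1])
P=d["P"]
for v in(225,235,245,255,265):print(v,[(u,*P[v,u].round(3)) for u in(262,272,280,288,298)])
```

```text
[ 0.56265559 -0.05277478  0.05658402] 0.004965448683495083 1.8917838600464165 [-1.37173263e-01 -3.51115277e-03  4.16998001e+00] [ 0.01380789 -0.00144021 -0.02096742]
225 [(262, np.float64(0.554), np.float64(-0.036), np.float64(0.001)), (272, np.float64(0.57), np.float64(-0.048), np.float64(0.055)), (280, np.float64(0.571), np.float64(-0.054), np.float64(0.063)), (288, np.float64(0.569), np.float64(-0.059), np.float64(0.059)), (298, np.float64(0.549), np.float64(-0.066), np.float64(0.0))]
235 [(262, np.float64(0.574), np.float64(-0.044), np.float64(0.087)), (272, np.float64(0.574), np.float64(-0.05), np.float64(0.087)), (280, np.float64(0.572), np.float64(-0.054), np.float64(0.084)), (288, np.float64(0.573), np.float64(-0.059), np.float64(0.087)), (298, np.float64(0.572), np.float64(-0.064), np.float64(0.087))]
245 [(262, np.float64(0.574), np.float64(-0.045), np.float64(0.102)), (272, np.float64(0.574), np.float64(-0.05), np.float64(0.103)), (280, np.float64(0.571), np.float64(-0.054), np.float64(0.098)), (288, np.float64(0.572), np.float64(-0.058), np.float64(0.103)), (298, np.float64(0.572), np.float64(-0.063), np.float64(0.103))]
255 [(262, np.float64(0.574), np.float64(-0.046), np.float64(0.116)), (272, np.float64(0.574), np.float64(-0.05), np.float64(0.117)), (280, np.float64(0.571), np.float64(-0.054), np.float64(0.112)), (288, np.float64(0.572), np.float64(-0.058), np.float64(0.115)), (298, np.float64(0.572), np.float64(-0.063), np.float64(0.116))]
265 [(262, np.float64(0.598), np.float64(-0.053), np.float64(0.179)), (272, np.float64(0.597), np.float64(-0.055), np.float64(0.178)), (280, np.float64(0.571), np.float64(-0.054), np.float64(0.121)), (288, np.float64(0.597), np.float64(-0.06), np.float64(0.178)), (298, np.float64(0.596), np.float64(-0.062), np.float64(0.179))]
```

View pics/c3.png

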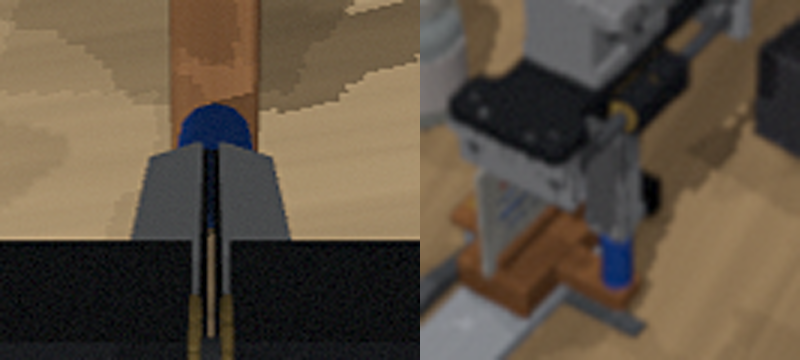

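Both halves show the fingertips above the knob: the knob's blue side is exposed below them at (617,260). The real fingertips therefore sit about 17 mm higher than stated, at tip z of about TCP z + 17 mm. I raise, open, and go down lower, straddling the knob.

Request:
{"name": "arm_command", "arguments": {"increments": [[0.6, 0, 0, 0.3, 0, 0, 0], [0.6, 0, 0, 0.3, 0, 0, 0], [0.6, 0, 0, 0.3, 0, 0, 0], [0.6, 0, 0, 0.3, 0, 0, 0], [0.6, 0, 0, 0.3, 0, 0, 0], [0.6, 0, 0, 0.3, 0, 0, 0], [0.6, 0, 0, 0.3, 0, 0, 0], [0.6, 0, 0, 0, 0, 0, 0], [0.6, 0, 0, -0.3, 0, 0, 0], [0.6, 0, 0, -0.3, 0, 0, 0]]}}

```text
clock: 4.63
tcp_pos: [0.5598, -0.0523, 0.0402]
tcp_rot: [0.997, -0.072, -0.003, -0.0]
wrist_force: [-0.5, -0.2, -1.0]
finger_gap: 0.597
gripper_force: 0.0
```

Run:
```python
from h import *
d=look("wrist");s=arm.get_state();print(s["tcp_pos"],s["finger_gap"],s["wrist_force"])
P=d["P"];Q=(P-s["tcp_pos"])@R.from_quat(s["tcp_rot"]).as_matrix()
m=(abs(Q[...,0])<.03)&(abs(Q[...,1])<.075)&(Q[...,2]<.03)&(Q[...,2]>-.06)&(d["hsv"][...,1]<70)
q=Q[m&(abs(Q[...,1])>.02)];print(len(q));
for sg in(1,-1):
    a=q[q[:,1]*sg>0];print(sg,np.percentile(a,[0,5,50,95,100],axis=0).round(4).tolist())
```

```text
[ 0.56029056 -0.05240581  0.0412601 ] 0.60008840255943 [-0.50998964  0.15688481  0.27093578]
1515
1 [[-0.006, 0.0274, -0.06], [-0.001, 0.0276, -0.0587], [0.0099, 0.0323, -0.0435], [0.0104, 0.0387, -0.0211], [0.0108, 0.0397, -0.0145]]
-1 [[-0.0073, -0.0403, -0.06], [-0.0022, -0.0394, -0.0584], [0.0099, -0.0325, -0.0427], [0.0103, -0.0285, -0.0202], [0.0107, -0.0282, -0.0138]]
```

The depth puts the tips at tool z = -14 mm, so tip z is about TCP z + 14 mm. I go to TCP z of about 0.027 and close.

Request:
{"name": "arm_command", "arguments": {"increments": [[0.6, 0, 0, -0.38, 0, 0, 0], [0.6, 0, 0, -0.38, 0, 0, 0], [0.0, 0, 0, -0.38, 0, 0, 0], [0.0, 0, 0, -0.38, 0, 0, 0], [0.0, 0, 0, -0.38, 0, 0, 0], [0.0, 0, 0, -0.38, 0, 0, 0], [0.0, 0, 0, -0.38, 0, 0, 0], [0.0, 0, 0, -0.38, 0, 0, 0], [0.0, 0, 0, -0.38, 0, 0, 0], [0.0, 0, 0, -0.38, 0, 0, 0]]}}

```text
clock: 5.52
tcp_pos: [0.5626, -0.0534, 0.0295]
tcp_rot: [0.997, -0.072, 0.0, 0.001]
wrist_force: [-0.6, -1.6, 0.7]
finger_gap: 0.186
gripper_force: 30.0
```

The knob is held: gap 17.5 mm, grip 30 N. I slide it 90 mm along the rail.

Request:
{"name": "arm_command", "arguments": {"increments": [[0, 0.032, 0.22, 0, 0, 0, 0], [0, 0.064, 0.44, 0, 0, 0, 0], [0, 0.096, 0.67, 0, 0, 0, 0], [0, 0.13, 0.89, 0, 0, 0, 0], [0, 0.162, 1.11, 0, 0, 0, 0], [0, 0.194, 1.34, 0, 0, 0, 0], [0, 0.227, 1.56, 0, 0, 0, 0], [0, 0.26, 1.78, 0, 0, 0, 0], [0, 0.29, 2.0, 0, 0, 0, 0], [0, 0.324, 2.23, 0, 0, 0, 0]]}}

```text
clock: 6.35
tcp_pos: [0.5759, 0.0369, 0.0295]
tcp_rot: [0.997, -0.072, 0.001, 0.0]
wrist_force: [-0.2, -5.4, 2.7]
finger_gap: 0.186
gripper_force: 30.0
```

Request:
{"name": "arm_command", "arguments": {"increments": [[0, 0, 0, 0, 0, 0, 0], [0, 0, 0, 0, 0, 0, 0], [0, 0, 0, 0, 0, 0, 0]]}}

```text
clock: 6.6
tcp_pos: [0.5759, 0.0369, 0.0295]
tcp_rot: [0.997, -0.072, 0.001, -0.0]
wrist_force: [1.2, -1.4, 3.5]
finger_gap: 0.186
gripper_force: 30.0
```

Released into the notch; then up.

Request:
{"name": "arm_command", "arguments": {"increments": [[0.6, 0, 0, 0, 0, 0, 0], [0.6, 0, 0, 0, 0, 0, 0], [0.6, 0, 0, 0, 0, 0, 0], [0.6, 0, 0, 0, 0, 0, 0], [0.6, 0, 0, 1, 0, 0, 0], [0.8, 0, 0, 2, 0, 0, 0], [1, 0, 0, 3, 0, 0, 0], [1, 0, 0, 3.5, 0, 0, 0], [1, 0, 0, 3.5, 0, 0, 0]]}}

```text
clock: 7.35
tcp_pos: [0.5786, 0.0364, 0.1761]
tcp_rot: [0.997, -0.072, 0.006, -0.0]
wrist_force: [0.4, -0.4, 0.7]
finger_gap: 0.789
gripper_force: 0.0
```

Run:
```python
from h import *
d=look("wrist");s=arm.get_state();print(s["tcp_pos"],s["finger_gap"],s["wrist_force"])
P=d["P"];H=d["hsv"];Z=P[...,2]
m=(Z>.108)&(Z<.12)&(H[...,1]<80)&(P[...,0]>.61);print("card",cv2.minAreaRect(P[m][:,:2].astype(np.float32)))
m=(H[...,0]>45)&(H[...,0]<85)&(H[...,1]>100);print("green",cv2.minAreaRect(P[m][:,:2].astype(np.float32)))
```

```text
[0.57703764 0.03639486 0.17243526] 0.8312832700705216 [ 0.66064698  0.96493209 -0.98675807]
card ((0.6352389454841614, 0.027552220970392227), (0.08448435366153717, 0.002477510366588831), 81.68461608886719)
green ((0.6160408854484558, 0.024297699332237244), (0.3497476577758789, 0.0899391919374466), 82.37374114990234)
```

The card has moved 91 mm and rests in the middle notch. Now I go over the clip.

Request:
{"name": "arm_command", "arguments": {"increments": [[1, -3.3, -7.5, 0.2, 0, 0, 82.3], [1, -3.3, -7.5, 0.2, 0, 0, 82.3], [1, -3.3, -7.5, 0.2, 0, 0, 82.3], [1, -3.3, -7.5, 0.2, 0, 0, 82.3], [1, -3.3, -7.5, 0.2, 0, 0, 82.3], [1, -3.3, -7.5, 0.2, 0, 0, 82.3], [1, -3.3, -7.5, 0.2, 0, 0, 82.3], [1, -3.3, -7.5, 0.2, 0, 0, 82.3], [1, -3.3, -7.5, 0.2, 0, 0, 82.3], [1, -3.3, -7.5, 0.2, 0, 0, 82.3]]}}

```text
clock: 8.23
tcp_pos: [0.44, -0.267, 0.1738]
tcp_rot: [0.875, 0.484, -0.002, -0.002]
wrist_force: [0.2, 0.3, 0.1]
finger_gap: 0.995
gripper_force: 0.0
```

Request:
{"name": "arm_command", "arguments": {"increments": [[1, 0, 0, 0, 0, 0, 7], [1, 0, 0, 0, 0, 0, 12], [1, 0, 0, 0, 0, 0, 12], [1, 0, 0, 0, 0, 0, 12]]}}

```text
clock: 8.57
tcp_pos: [0.4424, -0.2629, 0.1747]
tcp_rot: [0.821, 0.572, -0.001, -0.002]
wrist_force: [-0.6, 0.4, 0.2]
finger_gap: 0.998
gripper_force: 0.0
```

```bash
cat > clip.py <<'E'
from h import *
d=look("wrist","w4.png");s=arm.get_state();print(s["tcp_pos"].round(4),s["tcp_rot"].round(4))
M=R.from_quat(s["tcp_rot"]).as_matrix();print("yaw",np.degrees(np.arctan2(M[1,0],M[0,0])),M[:,2].round(3))
P=d["P"];H=d["hsv"];Z=P[...,2]
red=((H[...,0]<6)|(H[...,0]>174))&(H[...,1]>150)
for lo,hi in((.1,.125),(.085,.1),(.07,.085)):
    m=red&(Z>lo)&(Z<hi);v,u=np.nonzero(m)
    if m.sum()>8:print(lo,m.sum(),u.mean(),v.mean(),cv2.minAreaRect(P[m][:,:2].astype(np.float32)),np.nanmax(P[m],0))
m=(Z>.062)&(Z<.076)&(H[...,2]<100)&(P[...,1]<-.1)&~red&(abs(P[...,0]-.48)<.1);print("tin",m.sum(),cv2.minAreaRect(P[m][:,:2].astype(np.float32)))
E
python3 clip.py
```

```text
[ 0.4427 -0.263   0.1752] [ 8.205e-01  5.717e-01 -4.000e-04 -1.600e-03]
yaw 69.73775711753972 [-0.003  0.002 -1.   ]
0.1 418 284.0980861244019 209.86363636363637 ((0.44556841254234314, -0.2654050290584564), (0.024207331240177155, 0.0469539538025856), 73.04042053222656) [ 0.47069447 -0.24804968  0.11336604]
0.085 294 282.81972789115645 205.5408163265306 ((0.4454973340034485, -0.265602171421051), (0.024248071014881134, 0.039020854979753494), 73.95623016357422) [ 0.467498   -0.24888088  0.09999856]
0.07 483 282.9896480331263 202.18219461697723 ((0.44466739892959595, -0.26468828320503235), (0.029556388035416603, 0.029567180201411247), 68.1577377319336) [ 0.46306722 -0.24871295  0.08492936]
tin 1156 ((0.4832852780818939, -0.30149102210998535), (0.1710081398487091, 0.10278080403804779), 72.45286560058594)
```

View pics/w4.png

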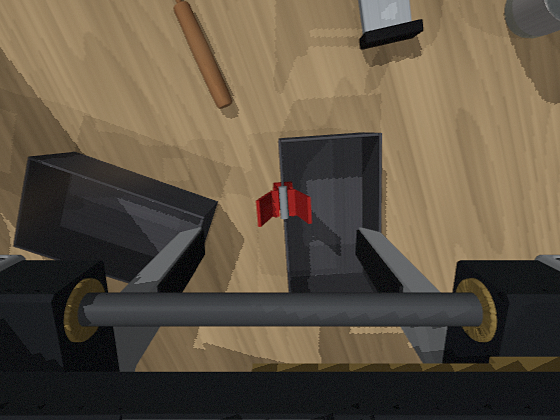

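The clip is at (285,205), with its tabs either side at (265,208) and (303,208); its centre is (0.4455,-0.2655) and its yaw about -16°. I descend, straddling it.

Request:
{"name": "arm_command", "arguments": {"increments": [[1, 0.07, -0.06, 0, 0, 0, 4], [1, 0.07, -0.06, 0, 0, 0, 4], [1, 0.07, -0.06, -0.7, 0, 0, 4], [1, 0.07, -0.06, -1.4, 0, 0, 4], [1, 0.07, -0.06, -2.1, 0, 0, 4], [1, 0.07, -0.06, -2.69, 0, 0, 4], [1, 0.07, -0.06, -2.69, 0, 0, 4], [1, 0.07, -0.06, -2.69, 0, 0, 4]]}}

```text
clock: 9.28
tcp_pos: [0.4451, -0.265, 0.068]
tcp_rot: [0.8, 0.6, -0.001, -0.002]
wrist_force: [-0.2, 0.8, -0.1]
finger_gap: 0.995
gripper_force: 0.0
```

Request:
{"name": "arm_command", "arguments": {"increments": [[0.26, 0, 0, 0, 0, 0, 0], [0.26, 0, 0, 0, 0, 0, 0], [0.26, 0, 0, 0, 0, 0, 0], [0.26, 0, 0, 0, 0, 0, 0], [0.26, 0, 0, 0, 0, 0, 0], [0.26, 0, 0, 0, 0, 0, 0], [0.26, 0, 0, 0, 0, 0, 0], [0.26, 0, 0, 0, 0, 0, 0], [0.26, 0, 0, 0, 0, 0, 0], [0.26, 0, 0, 0, 0, 0, 0]]}}

```text
clock: 10.12
tcp_pos: [0.4482, -0.267, 0.0723]
tcp_rot: [0.799, 0.601, 0.001, 0.003]
wrist_force: [0.9, 0.8, 10.8]
finger_gap: 0.326
gripper_force: 8.1
```

Request:
{"name": "arm_command", "arguments": {"increments": [[0.24, 0, 0, 0, 0, 0, 0], [0.24, 0, 0, 0, 0, 0, 0], [0.24, 0, 0, 0, 0, 0, 0], [0.24, 0, 0, 0, 0, 0, 0]]}}

```text
clock: 10.45
tcp_pos: [0.4479, -0.2671, 0.0718]
tcp_rot: [0.799, 0.601, 0.001, 0.003]
wrist_force: [0.1, -0.2, 6.9]
finger_gap: 0.26
gripper_force: 30.0
```

Run:
```python
from h import *
d=look("wrist");e=look("side");s=arm.get_state();print(s["tcp_pos"],s["finger_gap"],s["gripper_force"],s["wrist_force"],s["ft_torque"])
a=cv2.resize(d["img"][120:300,180:390],(420,360),interpolation=cv2.INTER_CUBIC);b=cv2.resize(e["img"][110:210,310:410],(360,360),interpolation=cv2.INTER_CUBIC)
cv2.imwrite("pics/c5.png",np.hstack([a,b])[...,::-1])
```

```text
[ 0.44789983 -0.26711092  0.07180047] 0.2577977005933759 30.0043585896492 [ 0.68150758 -0.31562767  4.58358943] [-0.07975674 -0.22089923  0.00958934]
```

View pics/c5.png

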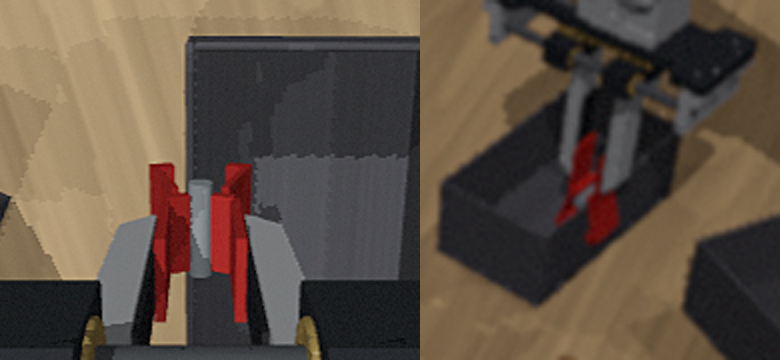

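The wrist half shows the tabs upright and parallel between the pads at (160,245) and (240,245), and the jaws parted clear of the wall. I lift straight up.

Request:
{"name": "arm_command", "arguments": {"increments": [[0.24, 0, 0, 0.2, 0, 0, 0], [0.24, 0, 0, 0.5, 0, 0, 0], [0.24, 0, 0, 0.9, 0, 0, 0], [0.24, 0, 0, 1.3, 0, 0, 0], [0.24, 0, 0, 1.7, 0, 0, 0], [0.24, 0, 0, 2.1, 0, 0, 0], [0.24, 0, 0, 2.5, 0, 0, 0], [0.24, 0, 0, 3, 0, 0, 0], [0.24, 0, 0, 3, 0, 0, 0], [0.24, 0, 0, 3, 0, 0, 0]]}}

```text
clock: 11.38
tcp_pos: [0.4467, -0.2664, 0.1909]
tcp_rot: [0.799, 0.601, 0.0, 0.001]
wrist_force: [0.2, 0.2, 0.2]
finger_gap: 0.255
gripper_force: 30.0
```

```bash
cat > held.py <<'E'
from h import *
d=look("wrist");s=arm.get_state();print(s["tcp_pos"].round(4),s["finger_gap"],s["wrist_force"].round(1))
M=R.from_quat(s["tcp_rot"]).as_matrix();print("yaw",np.degrees(np.arctan2(M[1,0],M[0,0])),M[:,2].round(4))
P=d["P"];H=d["hsv"];Q=(P-s["tcp_pos"])@M
red=((H[...,0]<6)|(H[...,0]>174))&(H[...,1]>150)&(abs(Q[...,1])<.05)
q=Q[red];print("tool-frame clip",len(q),np.percentile(q,[.5,50,99.5],axis=0).round(4).tolist())
lo=q[q[:,2]>np.percentile(q[:,2],95)-.004];print("lips",lo.min(0).round(4),lo.max(0).round(4))
t=look("top");Pt=t["P"];Ht=t["hsv"];rt=((Ht[...,0]<6)|(Ht[...,0]>174))&(Ht[...,1]>150)
m=(Pt[...,2]>.055)&(Pt[...,2]<.08)&(Ht[...,2]<90)&(Pt[...,1]<-.19)&(Pt[...,0]>.4);print("tin",cv2.minAreaRect(Pt[m][:,:2].astype(np.float32)))
m=(Pt[...,2]>.108)&(Pt[...,2]<.12)&(Ht[...,1]<80)&(abs(Pt[...,0]-.635)<.03)&(abs(Pt[...,1]-.028)<.06);print("card",m.sum(),cv2.minAreaRect(Pt[m][:,:2].astype(np.float32)))
E
python3 held.py
```

```text
[ 0.446  -0.2659  0.1893] 0.25758311913035165 [-0.   0.4 -1.4]
yaw 73.8613882826489 [-1.e-04  0.e+00 -1.e+00]
tool-frame clip 2208 [[-0.0126, -0.0166, -0.051], [0.0054, 0.0051, -0.0097], [0.0156, 0.0199, 0.0258]]
lips [-0.0425 -0.0168  0.0184] [0.0156 0.0207 0.1893]
tin ((0.4957159757614136, -0.2628490924835205), (0.08985716104507446, 0.09899859130382538), 73.46427154541016)
card 85 ((0.6345115900039673, 0.02697542868554592), (0.08352493494749069, 0.003921584226191044), 81.68838500976562)
```

The clip in the tool frame has its centre near y +1.6 mm and its lips' bottom at z +26 mm. Now I move over the card.

Request:
{"name": "arm_command", "arguments": {"increments": [[0.24, 0.4, 0.6, 0, 0, 0, 1], [0.24, 1, 1.6, 0, 0, 0, 2], [0.24, 1.7, 2.6, 0, 0, 0, 3], [0.24, 2.3, 3.6, 0, 0, 0, 4], [0.24, 2.9, 4.6, 0, 0, 0, 5], [0.24, 3.5, 5.5, 0, 0, 0, 6], [0.24, 4.1, 6.4, 0, 0, 0, 7], [0.24, 4.5, 7, 0, 0, 0, 7.8], [0.24, 4.68, 7.32, 0, 0, 0, 7.8], [0.24, 4.68, 7.32, 0, 0, 0, 7.8]]}}

```text
clock: 12.32
tcp_pos: [0.6341, 0.0322, 0.1859]
tcp_rot: [0.755, 0.656, -0.001, -0.002]
wrist_force: [-1.0, -0.4, -1.2]
finger_gap: 0.259
gripper_force: 30.0
```

Request:
{"name": "arm_command", "arguments": {"increments": [[0.24, 0, 0, 0, 0, 0, 0], [0.24, 0, 0, 0, 0, 0, 0], [0.24, 0, 0, 0, 0, 0, 0]]}}

```text
clock: 12.57
tcp_pos: [0.6325, 0.0255, 0.1888]
tcp_rot: [0.757, 0.653, -0.001, -0.0]
wrist_force: [-0.2, -0.2, -0.0]
finger_gap: 0.258
gripper_force: 30.0
```

```bash
python3 held.py
python3 - <<'E'
from h import *
d=look("wrist");e=look("side")
P=d["P"];H=d["hsv"];m=(P[...,2]>.108)&(P[...,2]<.12)&(H[...,1]<80)&(abs(P[...,0]-.635)<.02)&(abs(P[...,1]-.028)<.06);print("card wrist",m.sum(),cv2.minAreaRect(P[m][:,:2].astype(np.float32)))
t=look("top");P=t["P"];H=t["hsv"];m=(P[...,2]>.062)&(P[...,2]<.076)&(P[...,1]<-.19)&(P[...,1]>-.42)&(abs(P[...,0]-.48)<.09)&(H[...,2]<110);print("tin",m.sum(),cv2.minAreaRect(P[m][:,:2].astype(np.float32)))
a=d["img"][60:360,140:420];b=cv2.resize(e["img"][120:270,170:330],(320,300),interpolation=cv2.INTER_CUBIC)
cv2.imwrite("pics/c6.png",np.hstack([a,b])[...,::-1])
E
```

```text
[0.6327 0.0253 0.1892] 0.2621162416710204 [-0.7 -0.1 -0.3]
yaw 81.5474256258196 [-7.e-04 -4.e-04 -1.e+00]
tool-frame clip 2187 [[-0.0123, -0.0177, -0.0508], [0.0059, 0.0042, -0.0075], [0.0158, 0.0191, 0.0304]]
lips [-0.0306 -0.018   0.0208] [0.0159 0.0332 0.1903]
tin ((0.4828976094722748, -0.30599015951156616), (0.17993396520614624, 0.09858009964227676), 73.69286346435547)
card 16 ((0.6302082538604736, -0.0019318470731377602), (0.01604914851486683, 0.0038117212243378162), 83.08879852294922)
card wrist 209 ((0.637428343296051, 0.04596525803208351), (0.04703371226787567, 0.002731689950451255), 81.55149841308594)
tin 436 ((0.483642041683197, -0.3068825900554657), (0.18142245709896088, 0.10048425942659378), 73.46665954589844)
```

View pics/c6.png

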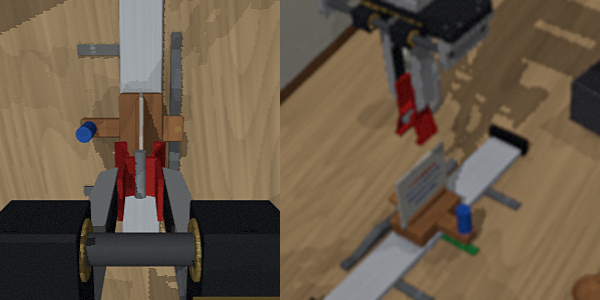

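The clip hangs upright over the card, whose edge is at (141,125) in the wrist half. The tin hasn't moved. I make a small correction, then descend straight.

Request:
{"name": "arm_command", "arguments": {"increments": [[0.24, 0.02, 0.035, 0, 0, 0, 0], [0.24, 0.02, 0.035, -0.2, 0, 0, 0], [0.24, 0.02, 0.035, -0.45, 0, 0, 0], [0.24, 0.02, 0.035, -0.7, 0, 0, 0], [0.24, 0.02, 0.035, -0.95, 0, 0, 0], [0.24, 0.02, 0.035, -1.2, 0, 0, 0], [0.24, 0.02, 0.035, -1.45, 0, 0, 0], [0.24, 0.02, 0.035, -1.64, 0, 0, 0], [0.24, 0.02, 0.035, -1.64, 0, 0, 0], [0.24, 0.02, 0.035, -1.64, 0, 0, 0]]}}

```text
clock: 13.65
tcp_pos: [0.6338, 0.0283, 0.123]
tcp_rot: [0.757, 0.654, -0.001, -0.0]
wrist_force: [-0.0, -0.3, -0.3]
finger_gap: 0.263
gripper_force: 30.0
```

Request:
{"name": "arm_command", "arguments": {"increments": [[0.24, 0, 0, 0, 0, 0, 0], [0.24, 0, 0, 0, 0, 0, 0]]}}

```text
clock: 13.82
tcp_pos: [0.6348, 0.0282, 0.1249]
tcp_rot: [0.757, 0.654, 0.001, 0.001]
wrist_force: [0.2, 0.2, 0.5]
finger_gap: 0.26
gripper_force: 30.0
```

```bash
python3 held.py
python3 - <<'E'
from h import *
d=look("wrist");e=look("side")
P=d["P"];H=d["hsv"];m=(P[...,2]>.108)&(P[...,2]<.12)&(H[...,1]<80)&(abs(P[...,0]-.635)<.02)&(P[...,1]>.045)&(P[...,1]<.08);print("card wrist",m.sum(),cv2.minAreaRect(P[m][:,:2].astype(np.float32)))
a=cv2.resize(d["img"][90:290,180:380],(390,390),interpolation=cv2.INTER_CUBIC);b=cv2.resize(e["img"][130:250,190:310],(390,390),interpolation=cv2.INTER_CUBIC)
cv2.imwrite("pics/c7.png",np.hstack([a,b])[...,::-1])
E
```

```text
[0.6348 0.0282 0.1249] 0.25706697754766766 [ 0.4 -0.1 -1. ]
yaw 81.6619010182386 [ 2.e-03 -1.e-04 -1.e+00]
tool-frame clip 2213 [[-0.1614, -0.0175, -0.0714], [0.0058, 0.0044, -0.008], [0.0157, 0.0193, 0.0992]]
lips [-0.1781 -0.0241  0.0205] [0.169  0.0277 0.11  ]
tin ((0.4832146465778351, -0.3058720827102661), (0.18000897765159607, 0.09896343946456909), 73.67150115966797)
card 15 ((0.6295658349990845, 0.0002760067582130432), (0.015622176229953766, 0.0035262589808553457), 89.38185119628906)
card wrist 144 ((0.639077365398407, 0.057358160614967346), (0.02415151335299015, 0.002069114940240979), 81.65569305419922)
```

View pics/c7.png

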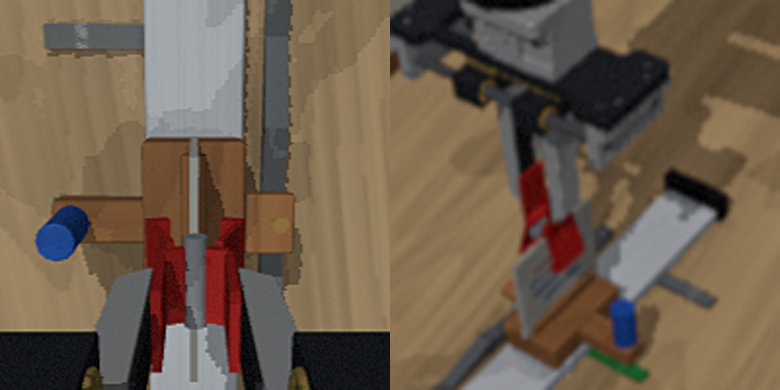

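The clip straddles the card. In the wrist half the edge at (194,190) runs midway between the jaws at (157,235) and (232,235). The pivot bar is above the edge, the forces are near zero, and the knob stands at the green marker. I hand in.

```bash
python3 -c "
from plant import arm
print(arm.hand_in())"
```

```text
the job is handed in; nothing more can be done
None
```

The job is handed in at about 14 s of the 58 s: the holder rests in the middle notch, and the clip is held squeezed fully open and upright over the middle of the card's top edge, straddling it about 14 mm down with wrist forces near zero. Grip was 30 N, the gripper's fixed value, not the 15–25 N advised, and an early misjudged height made the fingertips press lightly (about 4 N) on the knob's top.

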